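Hang the blue rinsing basket to drip dry

TASK

In the clinical lab, pick up the blue rinsing basket and hang it by the middle of its handle on the hook of the drying stand, so that it hangs freely, still and about level, clear of the bench. Leave the white basket standing where it is.

Things in the scene. Friction and masses are not known exactly. Their poses are not given: they have to be found in the camera images.
- blue_basket: Loose blue slotted basket, empty, 130 to 260 g: tray 90 (own x) by 130 mm (y), walls 45 mm high. Rigid arched handle: 8 mm steel rods upright at y = -61 and +61 mm carry a straight blue bar, 12 mm thick, along y at x = 0, centre line 155 mm above the underside; opening below it 114 wide, 104 mm high. Same either way round. Origin: centre of underside, z up.
- blue_handle (a point): Middle of the blue basket's handle bar, on its centre line, 155 mm above the basket's underside; axes as the basket's (y along the bar). The hook goes under this middle, so the bar is best held some 32 mm to one side of it.
- hook_seat (a point): Lowest point of the fixed drying stand's hook, on top of its 10 mm round steel bar, 220 mm above the bench; a hung bar's centre line lies 6 mm above it, along y. Stand axes: z up; the open end points to -x, its tip at x = -34 mm rising 250 mm above the bench; the crook is level from x = -12 to +14, then slopes up to an upright post at x = +75 mm. Its foot is a plate 12 mm thick.
- white_basket: A white basket of the same shape and size, loose, standing on the bench; to be left alone. Origin: centre of the underside; axes as the blue basket's.
Things that resemble listed ones, but are neither listed nor needed, are in the scene too. Of the things shaped like the part that bears hook_seat, the dark steel one is meant.

How it is judged:
At the end, for the whole second after the job is handed in: The blue basket hangs by its handle bar on the hook: the middle of the bar within 30 mm sideways (y), -30 to +40 mm lengthways (x) and -10 to +30 mm in height of the hook seat, the basket within 20 degrees of upright, and hanging quietly (under 0.1 m/s and 0.7 rad/s) (x of blue_handle in the frame of hook_seat between -0.03 and 0.04 m and y of blue_handle in the frame of hook_seat between -0.03 and 0.03 m and z of blue_handle in the frame of hook_seat between -0.01 and 0.03 m and angle between blue_basket's own z axis and vertical below 0.35 rad and linear speed of blue_basket below 0.1 m/s and angular speed of blue_basket below 0.7 rad/s); the robot touches nothing.
It fails at once if the white basket is moved more than 30 mm or knocked over (distance of white_basket from where it was at the start of the episode above 0.03 m or angle between white_basket's own z axis and vertical above 0.3 rad).
It also fails if it takes over 45 s, if anything falls off the work surface, if the arm or the gripper's body presses on something with over 40 N, if the wrist force passes 120 N, or if a joint passes its speed limit or range.

ROBOT

A 6-joint arm with a two-finger parallel gripper is mounted at the origin on the work surface. World frame = base frame: x ahead of the robot, y to its left, z up, the work surface at z = 0. Lengths are in m, angles in rad, forces in N, time in s.
With the tool pointing down it reaches from about 0.3 to 0.775 m from the base axis. Payload 14.6 kg.
Tool frame: the origin (TCP) lies between the finger pads; the fingertips stand 14 mm ahead of it and the grasp point (between the pads) lies 5 mm behind it; z points along the fingers, y is the line along which they close (so a half turn about z gives the same grasp; the last joint's range is limited). The gripper opens to 94 mm and grips with 3 to 60 N. Pads are 16 mm wide; open, the fingers measure 119 mm over their backs; the gripper's body (75 mm by 177 mm) begins 78 mm behind the grasp point.
Start: joints at [1.264, 0.3, 1.521, -0, 1.321, -0.067], TCP at [0.131, 0.534, 0.219] pointing down, gripper open.
Joint ranges: [-3.03, 3.03], [-0.79, 2.21], [0.23, 2.52], [-1.04, 4.18], [0, 3.07], [-2.55, 2.55]. Speed limits (rad/s): [2.22, 2.22, 2.57, 3.14, 3.14, 3.14].

INTERFACE

Orientations are given as [roll, pitch, yaw] about the fixed x, y, z axes, in that order (R = Rz(yaw) Ry(pitch) Rx(roll)).
In Python, from station import ctrl gives the robot as it stands. The module is installed in compiled form; this text tells all that it offers.
- The arm moves only by the tool move_arm, never from a script. Its argument "targets" is a list of rows, each a list of 7 numbers: the opening, from -1 (shut) to 1 (fully open), then the shift along the tool's x, y, z in units of 50 mm (1.0 is 50 mm), then the turn, a rotation vector about the tool's x, y, z in rad. A call has 1 to 12 rows; each row is the pose to reach, as a shift and turn from the pose commanded when the call began, along the tool's axes at that moment; what a row does not reach only later rows make up. A row lasts 1/10 s, in which the tool goes at most 50 mm and 8.59 degrees, less where a joint would pass 70% of its speed; a pose out of reach is approached as far as the arm can. A call with a gripper value outside its range is refused whole. The fingers move at their own pace and stop on an object; "grip_force" is the grip in N (left out, the last holds). Time passes only in rows, so rows that repeat a pose let the fingers close. It gives the time, the measured TCP pose, the force, the opening and the grip force at its end, in the units of the state.
- ctrl.get_obs(): the state, without advancing time (a new reading comes with each control period).
- ctrl.camera(name): name is "scene" or "top" or "wrist"; returns (picture, depth): 384x512x3 uint8, red, green, blue; 384x512 float32, m along the optical axis (not along the pixel's ray), 0 where there is no reading.
- ctrl.camera_params(name): a dict with "intrinsics" (3x3 intrinsics, pixels), "k1" (the pictures are not rectified: a ray, as slopes to the right and down, at radius r is drawn at 1 + k1 r^2 times it, then the intrinsics apply), "rvec" (rotation vector, rad) and "tvec" (3), from world to camera coordinates, as OpenCV has them; the wrist camera has in their place "T_tool_cam" (4x4, takes a point from camera to tool coordinates, whose origin is the TCP and whose axes are the flange's). Camera axes: x right, y down, z forward; pixel columns grow to the right and rows downward; lengths in m; the calibration is good to about 2 mm. A picture is of the moment at which its call begins: read the wrist's pose just before it. camera_params takes no time and is no camera call.
- ctrl.hand_in(): hands the job in; it is judged then, once.
Trained networks look in the newest picture that a camera, given by its name, has taken for a name from the list of things; names that differ only in an ending like _2 or _b are one class to them, and where a whole thing is asked for, a point or a joint stands for the part that bears it (a point fixed in the world has none). Each returns a list of dicts, best first, with "score" (0 to 1); they miss things now and then, are a little off and sometimes report something else, mostly with a low value. They report only what shows in the picture. A call takes as long as a camera call. They do not tell look-alikes from the thing itself.
- ctrl.cut_out(camera, target): "region" (384x512 bool, what is visible of it) and "point" ([column, row] in pixels, amid what is visible of it).
- ctrl.tip_of(camera, target): "point" ([column, row] in pixels: a listed point, or the origin of a listed thing).
The state is a dict: "time_s": time; "qpos": joint angles; "joint_vel": joint speeds; "tau": joint torques, N m; "ee_pos": TCP position; "eef_rot": TCP orientation; "force": force on the tool from outside, world axes, zero at the start; "moment": the same for the moment, N m; "grip_width": finger opening in m; "grip_force": force on a finger pad.
Only numpy, scipy, OpenCV 4.12 (cv2) and the standard library are available. Lean on these libraries where they do the work, as an engineer would, in place of code of your own. Each camera call takes 0.05 s, during which the arm holds its last target. There are 200 camera calls.

## Working session

There is one attempt and no reset: what is moved stays moved. The work goes in short steps, Python scripts to look and compute and a tool call to move; the robot and the scene stay as the last step left them, time stands still between calls to the robot, and variables do not carry over. Pictures are saved under pics/ and viewed, at most 10 in all, crops included, and the job is handed in when it is done.

Besides the shell and the picture viewer there is one more tool, called as name([rows], argument=value, ...), one row to a line, values as JSON. move_arm: Moves the arm, as the interface text tells. Its arguments: {"type":"object","properties":{"targets":{"type":"array"},"grip_force":{"type":"number"}},"required":["targets"]}

```bash
mkdir -p pics; cat > h.py <<'E'
import numpy as np, cv2
from scipy.spatial.transform import Rotation as R
from station import ctrl
def cam(n):
    p=ctrl.camera_params(n); K=np.array(p["intrinsics"]); k1=p["k1"]
    if "T_tool_cam" in p:
        o=ctrl.get_obs(); T=np.eye(4); T[:3,:3]=R.from_euler('xyz',o["eef_rot"]).as_matrix(); T[:3,3]=o["ee_pos"]
        W=T@np.array(p["T_tool_cam"])
    else:
        E=np.eye(4);E[:3,:3]=cv2.Rodrigues(np.array(p["rvec"],float))[0];E[:3,3]=np.ravel(p["tvec"]);W=np.linalg.inv(E)
    return K,k1,W
def rays(c,uv):
    K,k1,W=c; uv=np.array(uv,float).reshape(-1,1,2)
    s=cv2.undistortPoints(uv,K,np.array([k1,0,0,0,0.]))[:,0]
    return np.c_[s,np.ones(len(s))]
def at_z(c,uv,z):
    d=rays(c,uv)@c[2][:3,:3].T; o=c[2][:3,3]
    return o+d*((z-o[2])/d[:,2])[:,None]
def at_d(c,uv,dep):
    return (rays(c,uv)*np.ravel(dep)[:,None])@c[2][:3,:3].T+c[2][:3,3]
def save(n,im): cv2.imwrite("pics/"+n,cv2.cvtColor(im,cv2.COLOR_RGB2BGR))
E
python3 - <<'E'
from h import *
o=ctrl.get_obs();print(o)
for n in("scene","top"):
    c=cam(n);im,d=ctrl.camera(n);save(n+"0.png",im);np.save(n+"0.npy",d)
    print(n,c[2].round(3).tolist())
    for t in("blue_handle","hook_seat","blue_basket","white_basket"):
        z={"blue_handle":.155,"hook_seat":.22}.get(t,0)
        for r in ctrl.tip_of(n,t): print(t,r["score"],np.round(r["point"]),at_z(c,r["point"],z).round(3))
E
```

```text
{'time_s': 0.0, 'qpos': array([ 1.26442614e+00,  3.00493110e-01,  1.52159835e+00, -3.29638901e-07,
        1.32066984e+00, -6.66056398e-02]), 'joint_vel': array([-0.00042598,  0.00162626,  0.00043054, -0.00038898, -0.00016201,
       -0.00060159]), 'tau': array([ 2.36655571e-03, -5.31807518e+01, -3.52739561e+01,  7.09346076e-02,
        2.43303092e-02, -9.79320271e-05]), 'ee_pos': array([0.13054214, 0.53402982, 0.21886694]), 'eef_rot': array([-3.14042658e+00, -7.74624083e-05,  2.90182814e+00]), 'force': array([ 0.20617093,  0.07538055, -0.84147648]), 'moment': array([-0.02346221, -0.03246662,  0.03585727]), 'grip_force': 0.0, 'grip_width': 0.09399667379471041}
scene [[0.004, 0.801, -0.598, 1.039], [1.0, 0.001, 0.007, 0.037], [0.007, -0.598, -0.801, 0.945], [0.0, 0.0, 0.0, 1.0]]
blue_handle 0.91 [192. 216.] [[ 0.523 -0.112  0.155]]
hook_seat 0.95 [343. 201.] [[0.524 0.251 0.22 ]]
hook_seat 0.86 [182. 129.] [[ 0.282 -0.156  0.22 ]]
hook_seat 0.56 [406. 137.] [[0.309 0.457 0.22 ]]
hook_seat 0.18 [191. 217.] [[ 0.568 -0.103  0.22 ]]
blue_basket 0.59 [200. 252.] [[ 0.539 -0.109  0.   ]]
white_basket 0.6 [139. 248.] [[ 0.53  -0.283  0.   ]]
top [[0.113, -0.969, 0.219, 0.138], [-0.994, -0.112, 0.018, 0.043], [0.007, -0.219, -0.976, 1.479], [0.0, 0.0, 0.0, 1.0]]
blue_handle 0.67 [322. 169.] [[ 0.533 -0.11   0.155]]
hook_seat 0.87 [337. 250.] [[ 0.284 -0.164  0.22 ]]
hook_seat 0.77 [203. 149.] [[0.534 0.251 0.22 ]]
hook_seat 0.71 [123. 215.] [[0.312 0.448 0.22 ]]
blue_basket 0.7 [317. 183.] [[ 0.526 -0.113  0.   ]]
white_basket 0.67 [368. 189.] [[ 0.527 -0.289  0.   ]]
```

View pics/scene0.png

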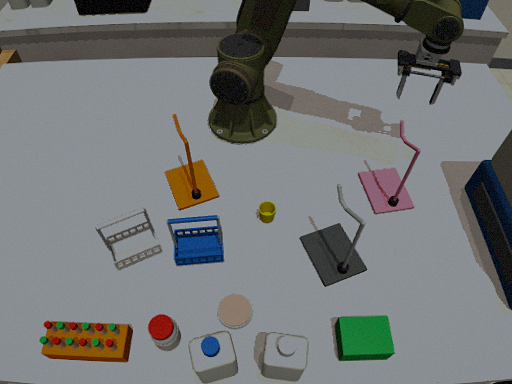

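View pics/top0.png

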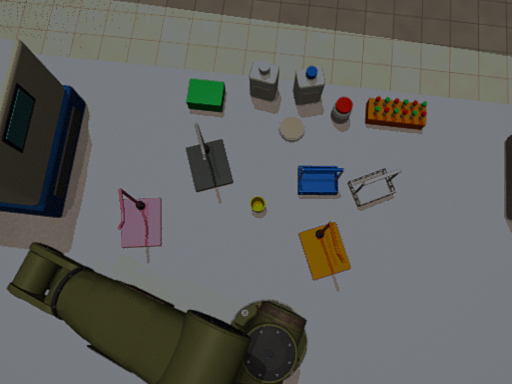

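The scene picture shows the blue basket at about (196,240) and the white one at (130,238). Three stands have hooks: orange (182,129), pink (406,137), and grey steel on a dark plate (343,201). I choose the dark steel one and check it, and the handle, in a close crop with depth.

```bash
python3 - <<'E'
from h import *
im,d=ctrl.camera("scene");c=cam("scene")
a=cv2.resize(im[165:295,290:390],None,fx=4,fy=4,interpolation=cv2.INTER_CUBIC)
b=cv2.resize(im[165:295,90:240] ,None,fx=2.6,fy=4,interpolation=cv2.INTER_CUBIC)
save("crop.png",np.hstack([a,b]))
def pts(reg):
    v,u=np.nonzero(reg&(d>0)); return np.c_[u,v],at_d(c,np.c_[u,v],d[v,u])
for t in("blue_basket","white_basket","hook_seat"):
  for r in ctrl.cut_out("scene",t):
    uv,P=pts(r["region"]); print(t,r["score"],r["point"],len(P))
    if len(P)<20: continue
    H=P[(P[:,2]>.14)&(P[:,2]<.18)] if "basket" in t else P
    if "basket" in t:
        if len(H)<5: continue
        m=H.mean(0);e=np.linalg.svd(H-m)[2][0];s=(H-m)@e
        print(len(H),"bar mid",(m+e*(s.max()+s.min())/2).round(3),"dir",e.round(3),"len",np.ptp(s).round(3))
    else:
        o=np.argsort(uv[:,1])
        for i in o[::max(1,len(o)//25)]: print(uv[i],P[i].round(3))
E
```

```text
blue_basket 0.66 [196.3, 243.4] 2055
209 bar mid [ 0.534 -0.111  0.159] dir [ 0.099 -0.995 -0.01 ] len 0.128
white_basket 0.84 [130.2, 240.5] 2163
271 bar mid [ 0.532 -0.291  0.158] dir [ 0.448 -0.894 -0.004] len 0.13
hook_seat 0.83 [387.8, 184.4] 2049
[401 122] [0.273 0.445 0.243]
[404 141] [0.319 0.451 0.216]
[414 154] [0.381 0.457 0.232]
[383 169] [0.248 0.462 0.015]
[395 171] [0.256 0.501 0.015]
[390 173] [0.266 0.481 0.015]
[383 175] [0.275 0.456 0.016]
[374 177] [0.279 0.427 0.011]
[366 179] [0.291 0.398 0.015]
[402 180] [0.381 0.459 0.123]
[395 182] [0.3   0.491 0.013]
[390 184] [0.31  0.472 0.014]
[387 186] [0.317 0.461 0.014]
[385 188] [0.325 0.453 0.014]
[383 190] [0.333 0.444 0.014]
[381 192] [0.34  0.437 0.013]
[379 194] [0.347 0.43  0.011]
[376 196] [0.355 0.418 0.012]
[374 198] [0.365 0.409 0.015]
[370 200] [0.37  0.397 0.012]
[409 201] [0.376 0.518 0.015]
[404 203] [0.383 0.5   0.014]
[397 205] [0.389 0.477 0.012]
[392 207] [0.396 0.46  0.011]
[389 209] [0.404 0.449 0.012]
[381 212] [0.412 0.424 0.008]
hook_seat 0.73 [192.9, 186.5] 1863
[173 115] [ 0.256 -0.179  0.248]
[... 1835 characters left out ...]
 0.158]
[143 229] [ 0.478 -0.275  0.018]
[147 231] [ 0.477 -0.267  0.006]
[134 233] [ 0.488 -0.301  0.013]
[110 235] [ 0.513 -0.357  0.043]
[140 236] [ 0.492 -0.285  0.003]
[113 238] [ 0.499 -0.364  0.002]
[142 239] [ 0.503 -0.277  0.005]
[115 241] [ 0.514 -0.352  0.011]
[145 242] [ 0.51  -0.268  0.001]
[119 244] [ 0.518 -0.342  0.001]
[151 245] [ 0.519 -0.25  -0.001]
[129 247] [ 0.531 -0.309  0.008]
[160 248] [ 0.542 -0.216  0.024]
[141 250] [ 0.56  -0.261  0.045]
[122 252] [ 0.545 -0.327  0.005]
[155 253] [ 0.548 -0.232  0.007]
[146 255] [ 0.56  -0.253  0.018]
[148 257] [ 0.558 -0.252  0.002]
[128 260] [ 0.569 -0.306  0.004]
[132 263] [ 0.579 -0.292  0.007]
[119 269] [ 0.598 -0.325  0.006]
```

View pics/crop.png

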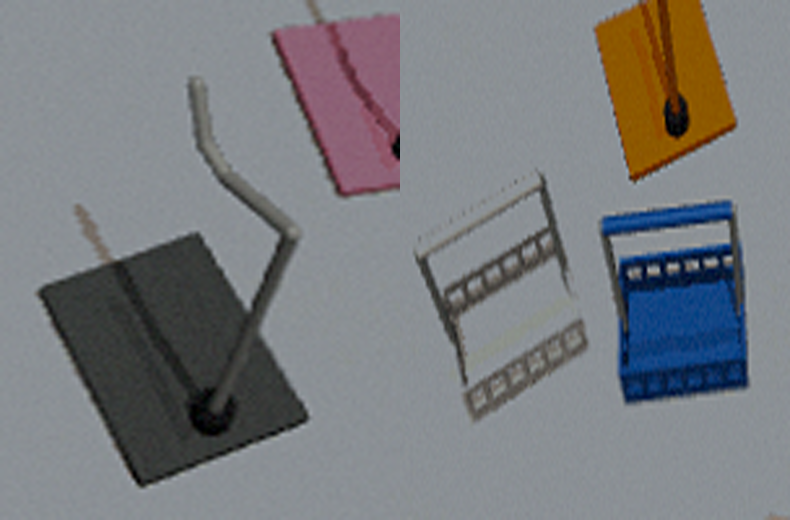

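The crop confirms the grey steel hook on the dark plate: tip (338,185), post top (362,225). Depth puts the tip at (0.498, 0.237) and the post at (0.600, 0.276). That gives a stand yaw of about 0.365 and a seat near (0.530, 0.250), which agrees with the networks. The white basket stands on the -y side of the blue one, so I will grip the +y side of the bar.

```bash
cat >> h.py <<'E'
def go(pos,yaw):
    o=ctrl.get_obs(); r=R.from_euler('xyz',o["eef_rot"]); t=R.from_euler('xyz',[np.pi,0,yaw])
    print("shift",(r.inv().apply(np.array(pos)-o["ee_pos"])/.05).round(3),"turn",(r.inv()*t).as_rotvec().round(3))
E
python3 - <<'E'
from h import *
print(cam("wrist")[0].round(1), np.round(ctrl.camera_params("wrist")["T_tool_cam"],3))
go([.13,.534,.36],2.902)
go([.531,-.079,.36],1.67)
E
```

```text
[[302.5   0.  259.7]
 [  0.  302.5 200.8]
 [  0.    0.    1. ]] [[-0.    -0.959 -0.284  0.083]
 [ 1.    -0.     0.     0.   ]
 [-0.    -0.284  0.959 -0.166]
 [ 0.     0.     0.     1.   ]]
shift [ 0.011 -0.008 -2.811] turn [-0. -0. -0.]
shift [-10.692 -10.012  -2.811] turn [-0.     0.     1.232]
```

move_arm([
  [1,0,0,-1,0,0,0],
  [1,0,0,-2,0,0,0],
  [1,0,0,-2.8,0,0,0],
  [1,-10.7,-10,-2.8,0,0,1.23],
  [1,-10.7,-10,-2.8,0,0,1.23],
  [1,-10.7,-10,-2.8,0,0,1.23],
  [1,-10.7,-10,-2.8,0,0,1.23],
  [1,-10.7,-10,-2.8,0,0,1.23],
  [1,-10.7,-10,-2.8,0,0,1.23],
  [1,-10.7,-10,-2.8,0,0,1.23],
  [1,-10.7,-10,-2.8,0,0,1.23],
  [1,-10.7,-10,-2.8,0,0,1.23],
])

```text
time_s: 1.9
ee_pos: [0.3776, 0.1557, 0.3598]
eef_rot: [3.141, -0.0, 1.666]
force: [0.1, 1.1, -0.3]
grip_width: 0.0941
grip_force: 0.0
```

```bash
python3 - <<'E'
from h import *
go([.531,-.079,.36],1.67)
E
```

```text
shift [-4.966e+00  2.607e+00 -3.000e-03] turn [ 0.001 -0.    -0.004]
```

move_arm([
  [1,-5,2.6,0,0,0,0],
  [1,-5,2.6,0,0,0,0],
  [1,-5,2.6,0,0,0,0],
  [1,-5,2.6,0,0,0,0],
  [1,-5,2.6,0,0,0,0],
  [1,-5,2.6,0,0,0,0],
  [1,-5,2.6,0,0,0,0],
  [1,-5,2.6,0,0,0,0],
  [1,-5,2.6,0,0,0,0],
])

```text
time_s: 2.8
ee_pos: [0.5312, -0.0771, 0.3598]
eef_rot: [3.141, 0.0, 1.673]
force: [-1.2, 0.9, -0.3]
grip_width: 0.0937
grip_force: 0.0
```

```bash
python3 - <<'E'
from h import *
print(ctrl.get_obs()["ee_pos"])
c=cam("wrist");im,d=ctrl.camera("wrist");save("w1.png",im)
for r in ctrl.tip_of("wrist","blue_handle"): print(r["score"],r["point"],at_z(c,r["point"],.155).round(4))
for r in ctrl.cut_out("wrist","blue_basket"):
    v,u=np.nonzero(r["region"]&(d>0));P=at_d(c,np.c_[u,v],d[v,u])
    H=P[(P[:,2]>.145)&(P[:,2]<.175)]; print(r["score"],len(H))
    if len(H)<20: continue
    (cx,cy),(w,h),a=cv2.minAreaRect(H[:,:2].astype(np.float32))
    m=H.mean(0);e=np.linalg.svd(H-m,full_matrices=False)[2][0];s=(H-m)@e
    print("rect",cx,cy,w,h,a,"mid",(m+e*(s.max()+s.min())/2).round(4),m.round(4),e.round(3),np.ptp(s),"ztop",np.percentile(H[:,2],90))
go([.531,-.079,.16],1.67)
E
```

```text
[ 0.53122291 -0.07708794  0.35977197]
0.96 [257.6, 206.3] [[ 0.5325 -0.1111  0.155 ]]
0.73 928
rect 0.5321176052093506 -0.11024731397628784 0.011836898513138294 0.12854228913784027 5.931117057800293 mid [ 0.5324 -0.1102  0.1598] [ 0.532  -0.1063  0.1597] [ 0.104 -0.995  0.006] 0.12858022757488877 ztop 0.16166820016504935
shift [-0.038 -0.013  3.999] turn [0.001 0.    0.003]
```

View pics/w1.png

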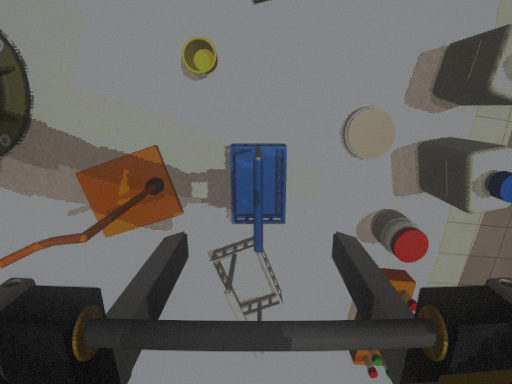

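The wrist view shows the blue bar at (257,206), right under the gripper. Its middle is (0.532, -0.1105) with its top at about 0.161, as it must be. I descend and grip.

move_arm([
  [1,-0.03,-0.05,1,0,0,0],
  [1,-0.03,-0.05,2,0,0,0],
  [1,-0.03,-0.05,3,0,0,0],
  [1,-0.03,-0.05,3.7,0,0,0],
  [1,-0.03,-0.05,4.2,0,0,0],
  [1,-0.03,-0.05,4.2,0,0,0],
  [-1,-0.03,-0.05,4.2,0,0,0],
  [-1,-0.03,-0.05,4.2,0,0,0],
  [-1,-0.03,-0.05,4.2,0,0,0],
  [-1,-0.03,-0.05,4.2,0,0,0],
  [-1,-0.03,-0.05,4.2,0,0,0],
  [-1,-0.03,-0.05,4.2,0,0,0],
], grip_force=50)

```text
time_s: 4.15
ee_pos: [0.5293, -0.0797, 0.1496]
eef_rot: [3.141, 0.0, 1.672]
force: [-0.4, -0.1, 0.9]
grip_width: 0.0495
grip_force: 0.0
```

Still closing. I wait, then lift slowly.

move_arm([
  [-1,0,0,0,0,0,0],
  [-1,0,0,0,0,0,0],
  [-1,0,0,0,0,0,0],
  [-1,0,0,0,0,0,0],
  [-1,0,0,0,0,0,0],
  [-1,0,0,0,0,0,0],
  [-1,0,0,0,0,0,0],
])

```text
time_s: 4.85
ee_pos: [0.5292, -0.0797, 0.1494]
eef_rot: [-3.141, -0.0, 1.672]
force: [-1.4, -0.5, -0.8]
grip_width: 0.0104
grip_force: 50.0
```

move_arm([
  [-1,0,0,-0.2,0,0,0],
  [-1,0,0,-0.5,0,0,0],
  [-1,0,0,-1,0,0,0],
  [-1,0,0,-1.5,0,0,0],
  [-1,0,0,-2,0,0,0],
  [-1,0,0,-2.5,0,0,0],
  [-1,0,0,-2.8,0,0,0],
  [-1,0,0,-3,0,0,0],
  [-1,0,0,-3,0,0,0],
])

```text
time_s: 5.75
ee_pos: [0.5294, -0.0797, 0.3007]
eef_rot: [3.14, 0.001, 1.672]
force: [0.3, 0.3, -2.3]
grip_width: 0.0105
grip_force: 50.0
```

```bash
cat > look.py <<'E'
from h import *
import sys
o=ctrl.get_obs();print(o["ee_pos"],o["eef_rot"],o["force"],o["grip_width"],o["grip_force"])
c=cam("scene");im,d=ctrl.camera("scene");save(sys.argv[1],cv2.resize(im[100:340,90:440],None,fx=2,fy=2))
for r in ctrl.cut_out("scene","blue_basket")[:1]:
    v,u=np.nonzero(r["region"]&(d>0));P=at_d(c,np.c_[u,v],d[v,u])
    zt=np.percentile(P[:,2],98);H=P[P[:,2]>zt-.02]
    for rr in(0,1):
        m=np.median(H,0);e=np.linalg.svd(H-m,full_matrices=False)[2][0]
        H=H[np.linalg.norm((H-m)-np.outer((H-m)@e,e),axis=1)<.015]
    s=(H-m)@e
    print(r["score"],len(H),"mid",(m+e*(s.max()+s.min())/2).round(4),"dir",e.round(3),"len",np.ptp(s),"zmin",np.percentile(P[:,2],2))
E
python3 look.py l1.png; python3 - <<'E'
from h import *
u=np.array([np.cos(.365),np.sin(.365),0]);v=np.array([-u[1],u[0],0]);s=np.array([.53,.25,0])
for x in(-.12,0): print((s+u*x+v*.032).round(4))
go(s-u*.12+v*.032+[0,0,.30],1.936)
E
```

```text
[ 0.5294415  -0.07967032  0.30072187] [3.13977433e+00 5.60603996e-04 1.67186753e+00] [ 0.28391658  0.28318164 -2.33097803] 0.010500667489864031 49.99902963638306
0.61 105 mid [ 0.5401 -0.1548  0.3108] dir [-0.115  0.976  0.184] len 0.04146105554246152 zmin 0.012490914029688768
[0.4065 0.2371 0.    ]
[0.5186 0.2799 0.    ]
shift [ 6.548 -1.8   -0.021] turn [-0.001 -0.    -0.264]
```

View pics/l1.png

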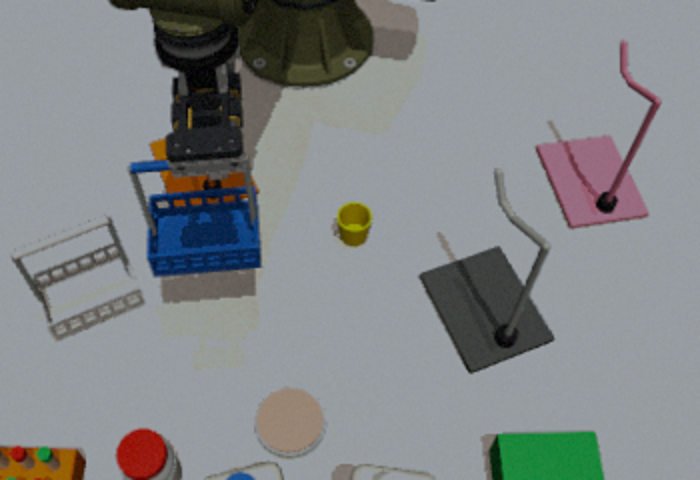

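The basket is lifted and level. In the crop its bar is at (190,160), the white basket is untouched at (75,275), and the steel hook tip is at (500,175). I carry it to the open side of the hook and turn it to the stand's yaw.

move_arm([
  [-1,0.4,-0.4,0,0,0,-0.02],
  [-1,1,-1,0,0,0,-0.05],
  [-1,1.6,-1.6,0,0,0,-0.08],
  [-1,2.3,-1.8,0.1,0,0,-0.11],
  [-1,3,-1.8,0.2,0,0,-0.14],
  [-1,3.7,-1.8,0.3,0,0,-0.17],
  [-1,4.4,-1.8,0.4,0,0,-0.2],
  [-1,5.1,-1.8,0.5,0,0,-0.23],
  [-1,5.7,-1.8,0.56,0,0,-0.25],
  [-1,6.2,-1.8,0.56,0,0,-0.264],
  [-1,6.55,-1.8,0.56,0,0,-0.264],
  [-1,6.55,-1.8,0.56,0,0,-0.264],
])

```text
time_s: 7.05
ee_pos: [0.406, 0.2384, 0.2703]
eef_rot: [-3.14, -0.0, 1.938]
force: [0.6, 0.5, -1.8]
grip_width: 0.0109
grip_force: 50.0
```

```bash
python3 look.py l2.png; python3 - <<'E'
from h import *
c=cam("wrist");im,d=ctrl.camera("wrist");save("w2.png",im)
for t,z in(("hook_seat",.22),("blue_handle",.278)):
  for r in ctrl.tip_of("wrist",t): print(t,r["score"],r["point"],at_z(c,r["point"],z).round(4))
for n,z in (("scene",.22),("top",.22)):
  c2=cam(n); ctrl.camera(n)
  for t,z in(("hook_seat",.22),("blue_handle",.278)):
    for r in ctrl.tip_of(n,t): print(n,t,r["score"],r["point"],at_z(c2,r["point"],z).round(4))
for r in ctrl.cut_out("wrist","hook_seat")[:2]:
    v,u=np.nonzero(r["region"]&(d>0));P=at_d(c,np.c_[u,v],d[v,u]);P=P[(P[:,2]>.19)&(P[:,2]<.27)]
    print(r["score"],len(P)); 
    if len(P)>10:
        m=P.mean(0)[:2];e=np.linalg.svd(P[:,:2]-m,full_matrices=False)[2][0];print("hook dir",e,"yaw",np.arctan2(e[1],e[0]),"on line",m)
        s=(P[:,:2]-m)@e
        for k in np.linspace(s.min(),s.max(),10): q=P[abs(s-k)<.006]; print(q.mean(0).round(4),q[:,2].max().round(3))
u=np.array([np.cos(.365),np.sin(.365),0]);v=np.array([-u[1],u[0],0]);s=np.array([.53,.25,0])
go(s+v*.031+[0,0,.273],1.936);go(s+v*.031+[0,0,.221],1.936)
E
```

```text
[0.40599139 0.23841649 0.27032901] [-3.13968007e+00 -1.39665438e-04  1.93793243e+00] [ 0.61382793  0.54311159 -1.84567683] 0.010898599266486246 49.99926567077637
0.76 136 mid [0.4261 0.1899 0.2807] dir [ 0.353 -0.934 -0.062] len 0.08529939712260791 zmin 0.0004103286943624829
hook_seat 0.7 [405.8, 260.3] [[0.5284 0.2498 0.22  ]]
blue_handle 0.77 [261.9, 305.2] [[0.419  0.2086 0.278 ]]
scene hook_seat 0.9 [179.7, 130.7] [[ 0.2879 -0.1609  0.22  ]]
scene hook_seat 0.76 [343.1, 201.9] [[0.5251 0.2507 0.22  ]]
scene hook_seat 0.75 [405.1, 138.3] [[0.3124 0.4542 0.22  ]]
scene hook_seat 0.65 [323.8, 148.7] [[0.3542 0.2242 0.22  ]]
scene blue_handle 0.77 [323.9, 150.6] [[0.4153 0.2088 0.278 ]]
top hook_seat 0.72 [203.3, 148.9] [[0.5338 0.2497 0.22  ]]
top hook_seat 0.61 [339.8, 250.4] [[ 0.2832 -0.1707  0.22  ]]
top hook_seat 0.6 [121.6, 215.7] [[0.3106 0.4523 0.22  ]]
top blue_handle 0.76 [209.8, 184.1] [[0.4172 0.2081 0.278 ]]
0.95 0
0.78 0
shift [-0.015  2.397 -0.03 ] turn [ 0. -0. -0.]
shift [-0.015  2.396  1.01 ] turn [ 0. -0. -0.]
```

View pics/l2.png

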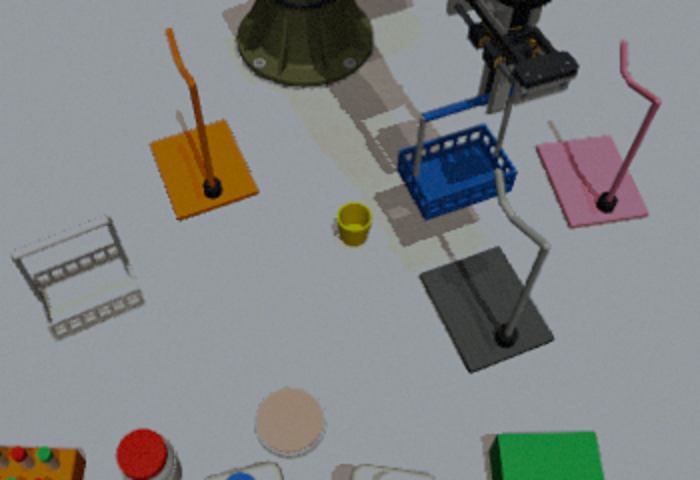

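The crop shows the basket at (460,160), turned parallel to the stand, with the hook tip at (500,180) ahead of the opening. All three cameras agree on the seat at (0.529, 0.250) and the bar middle at (0.417, 0.2085). I go forward 0.12 m.

move_arm([
  [-1,0,0.2,0,0,0,0],
  [-1,0,0.5,0,0,0,0],
  [-1,0,0.8,0,0,0,0],
  [-1,0,1.1,0,0,0,0],
  [-1,0,1.4,0,0,0,0],
  [-1,0,1.7,0,0,0,0],
  [-1,0,2,0,0,0,0],
  [-1,0,2.25,0,0,0,0],
  [-1,0,2.4,0,0,0,0],
  [-1,0,2.4,0,0,0,0],
  [-1,0,2.4,0,0,0,0],
])

```text
time_s: 8.75
ee_pos: [0.5186, 0.2799, 0.2712]
eef_rot: [-3.141, -0.0, 1.936]
force: [-0.9, 0.2, -1.6]
grip_width: 0.0108
grip_force: 50.0
```

```bash
python3 look.py l3.png
```

```text
[0.5186416  0.27989804 0.27121934] [-3.14118204e+00 -8.71369619e-06  1.93579788e+00] [-0.93527174  0.2372668  -1.56509081] 0.010816793187205149 49.999006390571594
0.59 238 mid [0.532  0.2485 0.2811] dir [ 0.35  -0.936 -0.021] len 0.12642763850442792 zmin -0.00023278236763933454
```

View pics/l3.png

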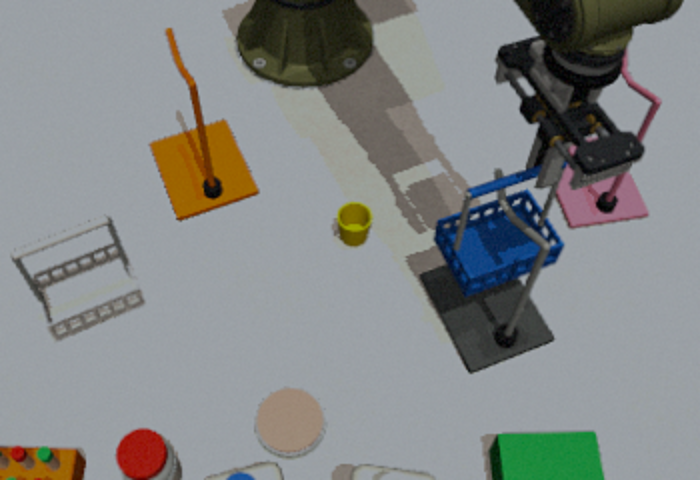

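The bar now lies over the crook and the hook passes under its middle (about (505,195)), with little force. I lower it.

move_arm([
  [-1,0,0,0.15,0,0,0],
  [-1,0,0,0.35,0,0,0],
  [-1,0,0,0.55,0,0,0],
  [-1,0,0,0.75,0,0,0],
  [-1,0,0,0.87,0,0,0],
  [-1,0,0,0.94,0,0,0],
  [-1,0,0,0.94,0,0,0],
  [-1,0,0,0.94,0,0,0],
])

```text
time_s: 9.65
ee_pos: [0.5189, 0.28, 0.2247]
eef_rot: [3.141, -0.0, 1.936]
force: [0.2, 0.4, -2.2]
grip_width: 0.0107
grip_force: 50.0
```

move_arm([
  [-1,0,0,0.03,0,0,0],
  [-1,0,0,0.06,0,0,0],
  [-1,0,0,0.08,0,0,0],
  [-1,0,0,0.08,0,0,0],
])

```text
time_s: 10.05
ee_pos: [0.5188, 0.28, 0.2204]
eef_rot: [3.142, -0.0, 1.936]
force: [-1.2, 0.2, -0.3]
grip_width: 0.0106
grip_force: 50.0
```

The wrist load has dropped, so the bar is on the seat. I open gently and wait, before retreating.

move_arm([
  [-0.7,0,0,0.02,0,0,0],
  [-0.6,0,0,0.02,0,0,0],
  [-0.5,0,0,0.02,0,0,0],
  [-0.4,0,0,0.02,0,0,0],
  [-0.3,0,0,0.02,0,0,0],
  [-0.2,0,0,0.02,0,0,0],
  [-0.1,0,0,0.02,0,0,0],
  [-0.1,0,0,0.02,0,0,0],
  [-0.1,0,0,0.02,0,0,0],
  [-0.1,0,0,0.02,0,0,0],
])

```text
time_s: 11.05
ee_pos: [0.5188, 0.2799, 0.2195]
eef_rot: [3.142, 0.0, 1.936]
force: [-0.7, -1.2, -0.3]
grip_width: 0.0423
grip_force: 0.0
```

```bash
python3 look.py l4.png
```

```text
[0.51875372 0.27994513 0.21945162] [3.14158358e+00 3.55958534e-05 1.93582974e+00] [-0.74392441 -1.18163761 -0.31231619] 0.04225630427895651 0.0
0.89 235 mid [0.5352 0.2418 0.2305] dir [ 0.365 -0.93  -0.026] len 0.11140418200977434 zmin 0.0011487594547739159
```

View pics/l4.png

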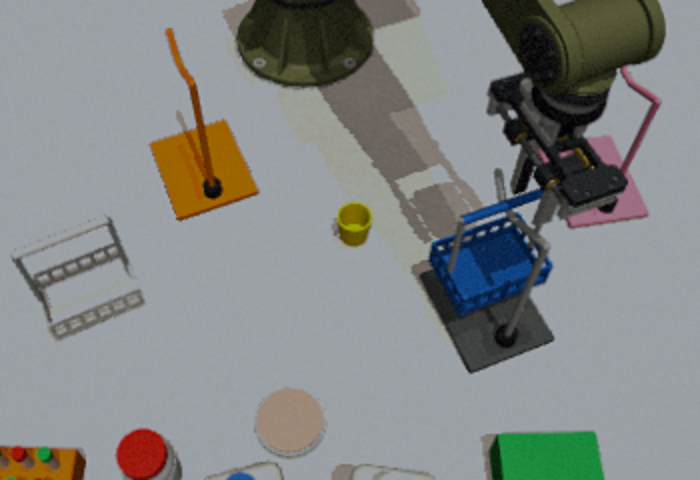

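The bar sits in the crook at about (505,212) and the basket hangs level with the fingers clear of it. I retreat straight up.

move_arm([
  [-0.1,0,0,-0.2,0,0,0],
  [-0.1,0,0,-0.5,0,0,0],
  [-0.1,0,0,-0.9,0,0,0],
  [-0.1,0,0,-1.4,0,0,0],
  [-0.1,0,0,-1.9,0,0,0],
  [-0.1,0,0,-2.2,0,0,0],
  [-0.1,0,0,-2.2,0,0,0],
  [-0.1,0,0,-2.2,0,0,0],
  [-0.1,0,0,-2.2,0,0,0],
  [-0.1,0,0,-2.2,0,0,0],
  [-0.1,0,0,-2.2,0,0,0],
  [-0.1,0,0,-2.2,0,0,0],
])

```text
time_s: 12.35
ee_pos: [0.5187, 0.2799, 0.3292]
eef_rot: [-3.141, 0.0, 1.936]
force: [0.7, -0.1, -0.1]
grip_width: 0.0423
grip_force: 0.0
```

move_arm([
  [-0.1,0,0,0,0,0,0],
  [-0.1,0,0,0,0,0,0],
  [-0.1,0,0,0,0,0,0],
  [-0.1,0,0,0,0,0,0],
  [-0.1,0,0,0,0,0,0],
  [-0.1,0,0,0,0,0,0],
  [-0.1,0,0,0,0,0,0],
  [-0.1,0,0,0,0,0,0],
  [-0.1,0,0,0,0,0,0],
  [-0.1,0,0,0,0,0,0],
])

```text
time_s: 13.35
ee_pos: [0.5188, 0.2799, 0.3294]
eef_rot: [-3.142, 0.0, 1.936]
force: [-0.1, 0.4, -0.3]
grip_width: 0.0424
grip_force: 0.0
```

```bash
python3 look.py l5.png; python3 look.py l6.png
```

```text
[0.51875249 0.27992291 0.32943696] [-3.14155296e+00  9.23017502e-06  1.93580690e+00] [-0.13726002  0.35220436 -0.27769772] 0.04242493921165454 0.0
0.98 241 mid [0.5316 0.2499 0.2307] dir [ 0.349 -0.937 -0.015] len 0.1283704698690102 zmin -0.00033304987741935584
[0.5187323  0.27993902 0.32943362] [-3.14153892e+00  7.98069592e-06  1.93582955e+00] [-0.08462079  0.13092571  0.50902663] 0.04244031696493225 0.0
0.91 268 mid [0.5316 0.2504 0.2307] dir [ 0.357 -0.934 -0.009] len 0.12878188915150923 zmin 0.06952539864355714
```

View pics/l6.png

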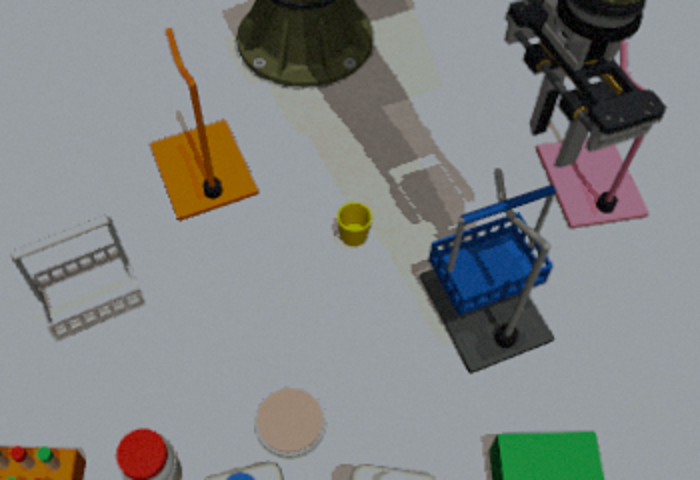

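The basket hangs still and level, with the bar middle at (0.532, 0.250). Its underside is about 0.07 m above the bench and the gripper is clear. The white basket is still in place at (75,275).

```bash
python3 -c "
from station import ctrl
print(ctrl.hand_in())"
```

```text
the job is handed in; nothing more can be done
None
```

The blue basket hangs still and level by the middle of its handle on the dark steel hook, the gripper is clear, the white basket shows no sign of having moved, and the job is handed in (no verdict was returned).

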